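# Slip the machined ring over the fixture post and hold it down on its sprung seat

## Robot

A 6-joint arm with a two-finger parallel gripper is mounted at the origin on the work surface. World frame = base frame: x ahead of the robot, y to its left, z up, the work surface at z = 0. Lengths are in m, angles in degrees, forces in N, time in s.
With the tool pointing down it reaches from about 0.4 to 0.825 m from the base axis. Payload 7 kg.
Tool frame: the origin (TCP) lies midway between the tips of the shut fingers; the grasp point (between the pads) lies 19 mm behind it; z points along the fingers, y is the direction in which the jaws open and shut (so a half turn about z gives the same grasp; the last joint's range is limited). The gripper opens to 88 mm and grips with 3 to 60 N. Pads are 19 mm wide; open, the fingers measure 130 mm over their backs; the gripper's body (78 mm by 193 mm) begins 47 mm behind the grasp point.
Start: joints at [92.538, 20.546, 0.682, 0, -70.136, -16.507], TCP at [0.163, 0.655, 0.196] pointing down, gripper open.
Joint ranges: [-176.03, 176.03], [-82.01, 121.73], [-58.28, 71.71], [-173.87, 95.51], [-174.79, -0.11], [-173.66, 173.66]. Speed limits (degrees/s): [136.94, 136.94, 172.46, 180, 180, 180].

## Interface

Orientations are given as [roll, pitch, yaw] about the fixed x, y, z axes, in that order (R = Rz(yaw) Ry(pitch) Rx(roll)).
In Python, from plant import sensors, viewer, r gives the robot as it stands. The module is installed in compiled form; this text tells all that it offers.
- The arm moves only by the shell command python3 -m handwheel 'ROWS' [OPENING] [FORCE]. ROWS is JSON, one flat list of numbers, 6 for each row, row after row: the shift along the world's x, y, z in cm, then the turn, a rotation vector about the world's x, y, z in rad. In form: [tx, ty, tz, wx, wy, wz, tx, ty, tz, wx, wy, wz, ...]. A call has 1 to 8 rows; each row is the pose to reach, as a shift and turn from the pose measured when the call began; what a row does not reach only later rows make up. A row lasts 1/10 s, in which the tool goes at most 50 mm and 8.59 degrees, less where a joint would pass 70% of its speed; a pose out of reach is approached as far as the arm can. A call with a gripper value outside its range is refused whole. OPENING is the closure in counts, from 0 (fully open) to 255 (shut), set as the call begins (- or left out, the last holds). The fingers move at their own pace and stop on an object; FORCE is the grip in N (left out, the last holds). Time passes only in rows, so rows that repeat a pose let the fingers close. It gives the time, the measured TCP pose, the force and the opening at its end, in the units of the state.
- sensors.get_state(): the state, without advancing time (a new reading comes with each control period).
- viewer.capture(name): name is "scene" or "top" or "wrist"; returns a dict with "img" (480x640x3 uint8, red, green, blue), "camera_matrix" (3x3 intrinsics, pixels), "camera_from_world" (4x4, takes a point from world to camera coordinates); the wrist camera has in their place "mount" (4x4, takes a point from camera to tool coordinates, whose origin is the TCP and whose axes are the flange's). Camera axes: x right, y down, z forward; pixel columns grow to the right and rows downward; lengths in m; the calibration is good to about 2 mm. A picture is of the moment at which its call begins: read the wrist's pose just before it. There is no depth.
- r.close_job(): hands the job in, once; it reports no verdict.
The state is a dict: "time_s": time; "joints": joint angles; "qd": joint speeds; "joint_torque": joint torques, N m; "tcp_pos": TCP position; "eef_rot": TCP orientation; "contact_force": force on the tool from outside, world axes, zero at the start; "moment": the same for the moment, N m; "gripper_width": finger opening in m.
Only numpy, scipy, OpenCV 4.12 (cv2) and the standard library are available. Lean on these libraries where they do the work, as an engineer would, in place of code of your own. Each camera call takes 0.05 s, during which the arm holds its last target.

## Task

Take the bright machined ring from the wire rack, slide it over the upright post of the green-based fixture with its lugs up, and press it down on the sprung seat with a steady push of about 12 N (between 8 and 16 N), so that the housing's rim stands in the green band of the seat's sleeve; never push the seat so far that the red band reaches the rim. Keep that push steady for a couple of seconds and finish while still holding the ring pressed down, as I will then tighten the locking screw: do not let go. Only the ring may push on the seat, and the two brown rings, loupe, marker, oil bottle, brush and screw tray stay where they are.

Things in the scene. Friction and masses are not known exactly. Their poses are not given: they have to be found in the camera images.
- bright_ring: ring to mount: bright silver (near white), 0.1-0.21 kg. Body 58 mm outer diameter, 32 mm bore, 16 mm tall; four lugs on top (9 mm radially, 14 wide, 12 tall; flat outer faces flush, 58 mm across) at its own +x, +y, -x, -y. Total height 28 mm. Origin: centre of underside, z up. Lies flat, lugs up, around a prong (8 mm thick, 8 mm tall) at any of the rack's three places.
- brown_ring_a: a brown, unmachined ring of the same shape and size, on the rack; origin: centre of its underside. Leave alone.
- brown_ring_b: another brown ring like brown_ring_a, on the rack; origin: centre of its underside. Leave alone.
- rack: low fixed wire rack, 130 mm (its x) by 380 mm (its y), ring-bearing top 45 mm above the table; the three ring places lie on its y axis at -125, 0 and +125 mm. Origin: on the table under its centre.
- fixture: fixed fixture: green base 130 x 130 x 12 mm, dark round housing 52 mm across with its rim 52 mm above the table, fixed steel post 28 mm thick up the middle with a conical nose (top 10 mm, 14 mm wide at the tip). Black locking screw on the +x side, out to 56 mm from the axis, at most 45 mm above the table. Origin: on the table on the post's axis.
- post_top (a point): the tip of the post, on its axis, 120 mm above the table, 34 mm above the seat at rest.
- seat_top (a point): centre of the upper face of the sprung seat, on the post's axis, where the ring's underside rests; 86 mm above the table at rest, sinks with the seat. Flange 43 mm across, 6 mm thick, on a 39 mm sleeve that sinks into the housing. Sleeve colours at the rim by sinking: steel 0-10 mm, green 10-20, steel 20-24, red 24-28.
- seat (a joint): how far the sprung seat is pushed down from rest, m: 0 to 0.028 (stop). Linear spring with no preload: 0.8 N per mm (friction about 0.2 N), so 12 N is 15 mm, 8 N is 10 mm, 16 N is 20 mm. Springs back when released.
- loupe: black eyepiece loupe with a steel rim, 42 mm in diameter, 40 mm tall; origin: centre of its underside. Leave alone.
- marker: blue and black marker pen, 135 mm long, 15 mm thick, lying; origin: on the table under its middle. Leave alone.
- oil_bottle: amber oil bottle with a black cap, 48 mm in diameter, 110 mm tall; origin: centre of its underside. Leave alone.
- brush: bench brush 190 mm long, lying; origin: under its middle. Leave alone.
- screw_tray: yellow open tray 90 x 130 x 30 mm; origin: centre of its underside. Leave alone.
Mind the look-alikes: they are no part of the job. There is more than one size of the bright_ring; the job needs the smallest.

How it is judged:
By the outcome, as a careful person would: the job done as asked, in the order asked, and still so for the second after the job is handed in, while the arm keeps its last pose, push and grip.
It also fails if it takes over 48 s, if anything falls off the work surface, if the arm or the gripper's body presses on something with over 40 N, if the wrist force passes 120 N, or if a joint passes its speed limit or range.

## Working session

There is one attempt and no reset: what is moved stays moved. The work goes in short steps, Python scripts to look and compute and a shell command to move; the robot and the scene stay as the last step left them, time stands still between calls to the robot, and variables do not carry over. Pictures are saved under pics/ and viewed, and the job is handed in when it is done.

```bash
mkdir -p pics; ls
python3 - <<'E'
from plant import sensors, viewer, r
import cv2
print(sensors.get_state())
for n in ["scene","top","wrist"]:
    c=viewer.capture(n); cv2.imwrite(f"pics/{n}0.png",c["img"][:,:,::-1])
    print({k:v for k,v in c.items() if k!="img"})
E
```

```text
pics
{'time_s': 0.0, 'joints': array([ 9.25385253e+01,  2.05913964e+01,  6.32462200e-01, -1.89370306e-02,
       -7.01352977e+01, -1.65074555e+01]), 'qd': array([-0.02696897, -0.12742582,  0.02030458,  0.01254844, -0.06102554,
       -0.03533662]), 'joint_torque': array([ 8.63644673e-04, -5.82716274e+01,  2.93061072e+01,  6.99706972e+00,
        7.16474999e-03, -1.50871174e-04]), 'tcp_pos': array([0.16284427, 0.6544997 , 0.19511692]), 'eef_rot': array([ 1.79904593e+02, -9.70936927e-03, -1.39753716e+01]), 'contact_force': array([ 0.54431813, -0.1951416 ,  0.77202386]), 'moment': array([-0.02809514,  0.04603682, -0.0273881 ]), 'gripper_width': 0.08764409720958831}
{'camera_matrix': array([[507.39297146,   0.        , 321.42459066],
       [  0.        , 507.39297146, 231.92080289],
       [  0.        ,   0.        ,   1.        ]]), 'camera_from_world': array([[ 0.13522335,  0.99069172, -0.01563819, -0.07528968],
       [ 0.58359194, -0.09239175, -0.80677395, -0.2294407 ],
       [-0.80070912,  0.09996835, -0.59065323,  1.55527229],
       [ 0.        ,  0.        ,  0.        ,  1.  
[... 274 characters left out ...]
-0.99068167,  0.01216309, -0.13565356,  0.52160854],
       [ 0.13572966,  0.00566257, -0.99072973,  1.37299663],
       [ 0.        ,  0.        ,  0.        ,  1.        ]])}
{'camera_matrix': array([[357.94681916,   0.        , 318.4688443 ],
       [  0.        , 357.94681916, 237.00471174],
       [  0.        ,   0.        ,   1.        ]]), 'mount': array([[ 1.51375049e-04, -9.67653121e-01, -2.52284390e-01,
         6.72058613e-02],
       [ 9.99999954e-01,  8.05650377e-05,  2.91005053e-04,
        -5.82497473e-04],
       [-2.61266646e-04, -2.52284423e-01,  9.67653090e-01,
        -1.88521653e-01],
       [ 0.00000000e+00,  0.00000000e+00,  0.00000000e+00,
         1.00000000e+00]])}
```

View pics/scene0.png

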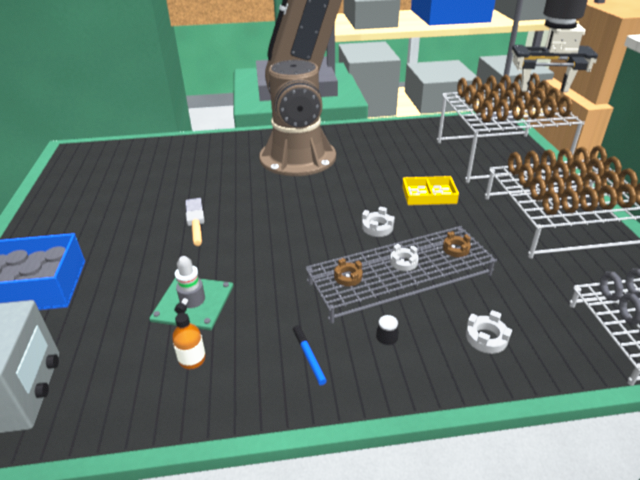

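View pics/top0.png

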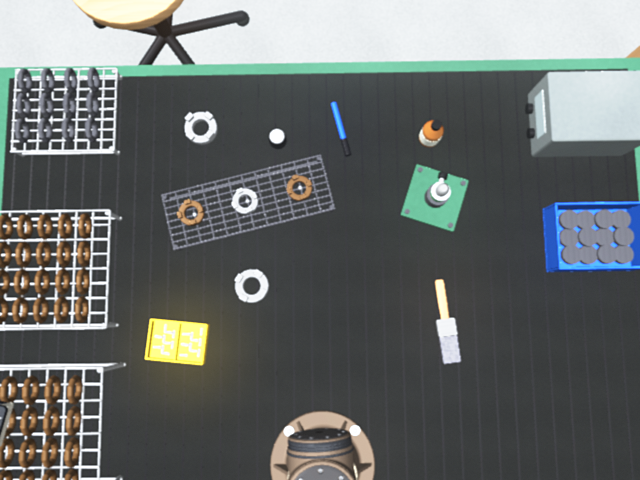

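View pics/wrist0.png

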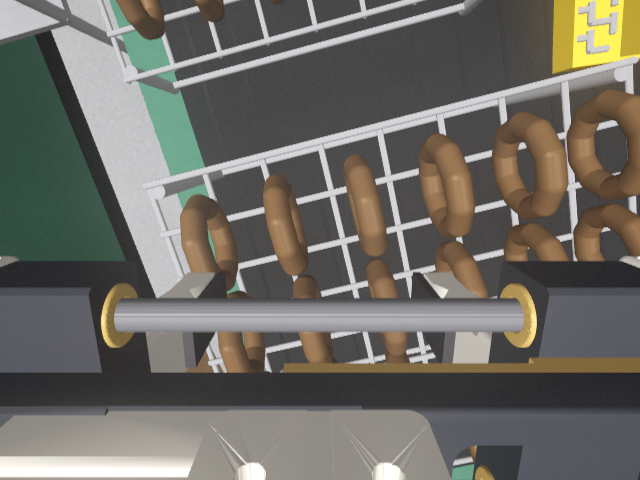

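The rack's centre place, top view (245,200), holds the small bright ring. The two larger look-alikes lie on the table at (201,127) and (252,286). The fixture is at (437,195), with the oil bottle close by at (431,131). Next I'll measure these.

```bash
cat > h.py <<'E'
import numpy as np, cv2
from plant import sensors, viewer, r
from scipy.spatial.transform import Rotation as Rn
def cap(n):
    s=sensors.get_state(); c=viewer.capture(n); K=c["camera_matrix"]
    if "camera_from_world" in c: T=np.array(c["camera_from_world"])
    else:
        W=np.eye(4); W[:3,:3]=Rn.from_euler('xyz',s["eef_rot"],degrees=True).as_matrix(); W[:3,3]=s["tcp_pos"]
        T=np.linalg.inv(W@c["mount"])
    return c["img"],K,T
def ray(K,T,uv):
    d=np.linalg.inv(K)@[uv[0],uv[1],1]; R=T[:3,:3]; o=-R.T@T[:3,3]; d=R.T@d; return o,d/np.linalg.norm(d)
def onz(K,T,uv,z):
    o,d=ray(K,T,uv); return o+d*(z-o[2])/d[2]
def two(a,b):
    A=[];B=[]
    M=np.zeros((3,3));v=np.zeros(3)
    for o,d in (a,b):
        P=np.eye(3)-np.outer(d,d);M+=P;v+=P@o
    p=np.linalg.solve(M,v)
    return p,[np.linalg.norm((np.eye(3)-np.outer(d,d))@(p-o)) for o,d in (a,b)]
def proj(K,T,p):
    q=K@(T[:3,:3]@p+T[:3,3]);return q[:2]/q[2]
E
python3 - <<'E'
from h import *
for n,roi in (("top",(225,180,45,40)),("scene",(385,240,40,35))):
    im,K,T=cap(n); x,y,w,h=roi
    c=im[y:y+h,x:x+w]; cv2.imwrite(f"pics/ring_{n}.png",cv2.resize(c,None,fx=12,fy=12,interpolation=cv2.INTER_NEAREST)[:,:,::-1])
    m=(c.min(2)>140).astype(np.uint8)
    cs,_=cv2.findContours(m,cv2.RETR_EXTERNAL,cv2.CHAIN_APPROX_NONE); k=max(cs,key=cv2.contourArea)
    print(n,cv2.minEnclosingCircle(k),[onz(K,T,np.array(cv2.minEnclosingCircle(k)[0])+[x,y],z).round(4) for z in (.06,.073)], cv2.contourArea(k))
    x,y,w,h=((395,155,80,85) if n=="top" else (145,245,100,90))
    cv2.imwrite(f"pics/fix_{n}.png",cv2.resize(im[y:y+h,x:x+w],None,fx=6,fy=6,interpolation=cv2.INTER_NEAREST)[:,:,::-1])
E
```

```text
top ((18.97058868408203, 19.147058486938477), 14.283743858337402) [array([0.5954, 0.1704, 0.06  ]), array([0.5929, 0.1687, 0.073 ])] 506.0
scene ((19.0, 16.0), 15.620599746704102) [array([0.5898, 0.1713, 0.06  ]), array([0.6053, 0.1661, 0.073 ])] 527.5
```

View pics/ring_top.png

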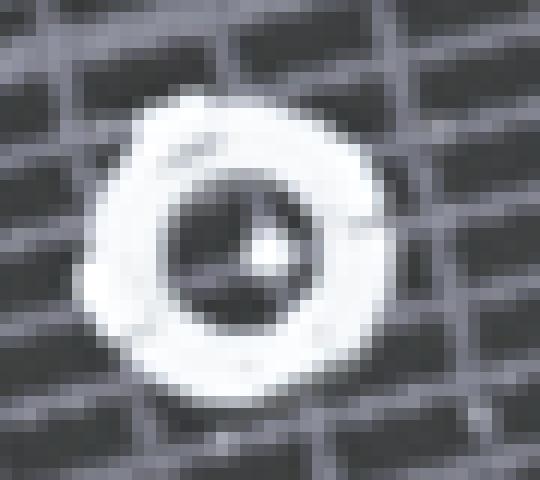

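View pics/fix_top.png

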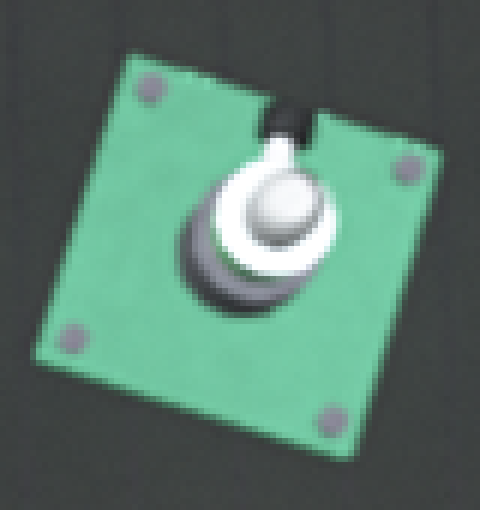

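View pics/fix_scene.png

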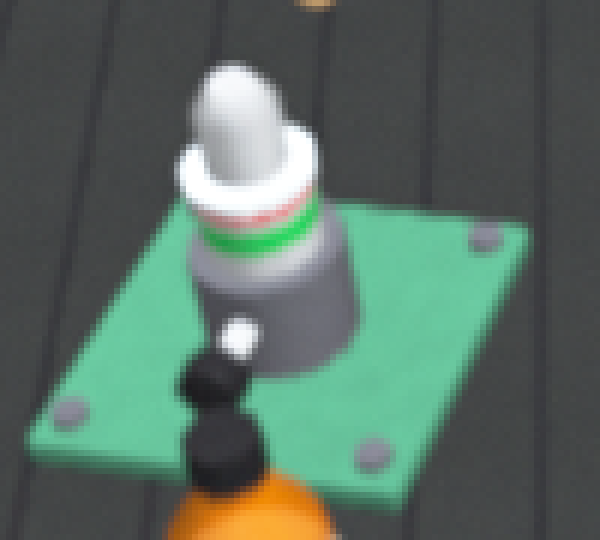

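Run:
```python
from h import *
P={}
for n,roi in (("top",(395,155,80,85)),("scene",(145,245,100,90))):
    im,K,T=cap(n); P[n]=(K,T); x,y,w,h=roi
    c=im[y:y+h,x:x+w]
    hsv=cv2.cvtColor(c,cv2.COLOR_RGB2HSV)
    g=cv2.inRange(hsv,(65,60,60),(90,255,255)); cs,_=cv2.findContours(g,cv2.RETR_EXTERNAL,cv2.CHAIN_APPROX_NONE); k=max(cs,key=cv2.contourArea)
    q=cv2.boxPoints(cv2.minAreaRect(cv2.convexHull(k))); ap=cv2.approxPolyDP(cv2.convexHull(k),4,True)[:,0]
    print(n,"base",[onz(K,T,p+[x,y],.012)[:2].round(4) for p in ap])
    if n=="top": print(onz(K,T,q.mean(0)+[x,y],.012).round(4), [onz(K,T,(u/6-.5+x,v/6-.5+y),z).round(4) for u,v,z in ((275,217,.086),(292,196,.12))])
    else: print([onz(K,T,(u/6-.5+x,v/6-.5+y),z).round(4) for u,v,z in ((248,172,.086),(236,72,.12))])
```

```text
top base [array([ 0.6847, -0.2332]), array([ 0.6442, -0.3551]), array([ 0.5225, -0.3146]), array([ 0.5644, -0.1916])]
[ 0.6032 -0.2741  0.012 ] [array([ 0.6042, -0.2739,  0.086 ]), array([ 0.605 , -0.2737,  0.12  ])]
scene base [array([ 0.5618, -0.1925]), array([ 0.6918, -0.2297]), array([ 0.6638, -0.275 ]), array([ 0.6344, -0.2869]), array([ 0.5386, -0.2587])]
[array([ 0.6069, -0.2729,  0.086 ]), array([ 0.5973, -0.2716,  0.12  ])]
```

```bash
python3 -m handwheel '[2.5,-2.8,1,0,0,0, 6,-6.7,2,0,0,0, 9.3,-10.5,3,0,0,0, 12.6,-14.3,4,0,0,0, 16,-18,5,0,0,0, 19.2,-21.8,5,0,0,0, 22.5,-25.4,5,0,0,0, 25.8,-29.2,5,0,0,0]' 0 20
```

```text
time_s: 1.15
tcp_pos: [0.418, 0.3658, 0.2464]
eef_rot: [-180.0, -0.0, -13.9]
contact_force: [1.1, 1.5, -0.3]
gripper_width: 0.0875
```

Base corners, seat flange and post tip agree on a fixture at about (0.604, -0.274). I'll move over the ring.

```bash
python3 -m handwheel '[3,-3.4,0,0,0,0, 6.4,-7.2,-1,0,0,0, 9.8,-11,-2,0,0,0, 13.2,-14.8,-3,0,0,0, 16,-18,-4,0,0,0, 17.6,-19.7,-4,0,0,0, 17.6,-19.7,-4,0,0,0]'
python3 - <<'E'
from h import *
im,K,T=cap("wrist"); cv2.imwrite("pics/w1.png",im[:,:,::-1]); print(proj(K,T,np.array([.594,.169,.06])))
E
```

```text
time_s: 1.85
tcp_pos: [0.5955, 0.1659, 0.2053]
eef_rot: [180.0, 0.0, -14.2]
contact_force: [0.5, 0.5, -0.0]
gripper_width: 0.0877
[316.11890541 219.00063896]
```

View pics/w1.png

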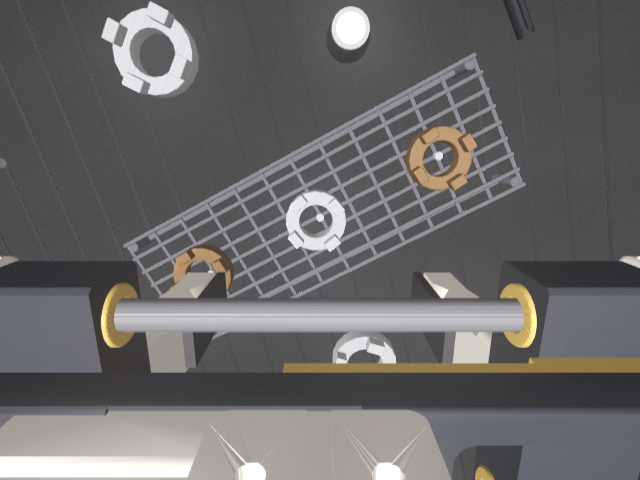

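The ring shows clearly at (316,220), with two of its lugs near (297,241) and (334,243). I'll zoom in for its yaw.

Run:
```python
from h import *
im,K,T=cap("wrist"); x,y,w,h=275,180,80,80
c=im[y:y+h,x:x+w].astype(float); g=np.clip((c-130)*255/125,0,255).astype(np.uint8)
cv2.imwrite("pics/w1r.png",cv2.resize(g,None,fx=7,fy=7,interpolation=cv2.INTER_CUBIC)[:,:,::-1])
m=(im[y:y+h,x:x+w].min(2)>125).astype(np.uint8); cs,_=cv2.findContours(m,cv2.RETR_EXTERNAL,cv2.CHAIN_APPROX_NONE);k=max(cs,key=cv2.contourArea)
print(cv2.minEnclosingCircle(k),cv2.fitEllipse(k))
e=np.array(cv2.minEnclosingCircle(k)[0])+[x,y]; print([onz(K,T,e,z) for z in (.055,.073)])
```

```text
((39.5, 39.5), 55.861534118652344) ((41.7031364440918, 40.11973571777344), (80.34368896484375, 87.0855941772461), 49.369140625)
[array([0.59204597, 0.17231813, 0.055     ]), array([0.59565585, 0.17120844, 0.073     ])]
```

View pics/w1r.png

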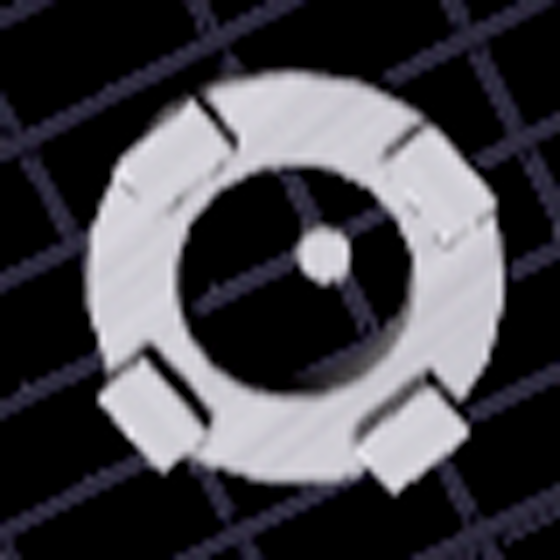

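Run:
```python
from h import *
im,K,T=cap("wrist")
L={k:onz(K,T,(u/7-.5+275,v/7-.5+180),.073) for k,(u,v) in dict(UL=(180,155),LR=(413,438),UR=(440,185),LL=(155,412)).items()}
for k in L: print(k,L[k].round(4))
print("mean",np.mean(list(L.values()),0))
for a,b in (("UL","LR"),("LL","UR")):
    d=L[b]-L[a]; print(a,b,np.hypot(*d[:2]),np.degrees(np.arctan2(d[1],d[0])))
b=onz(K,T,(296/7-.5+275,280/7-.5+180),.061); print("bore top",b)
p=onz(K,T,(325/7-.5+275,254/7-.5+180),.053); print("prong top",p)
s=sensors.get_state(); print(s["joints"],s["tcp_pos"],s["eef_rot"])
```

```text
UL [0.6143 0.1808 0.073 ]
LR [0.57   0.1604 0.073 ]
UR [0.6023 0.1491 0.073 ]
LL [0.5818 0.1928 0.073 ]
mean [0.5920909  0.17075547 0.073     ]
UL LR 0.048714610333816036 -155.2186275960191
LL UR 0.04826254834962189 -64.89622341295627
bore top [0.59219485 0.17092521 0.061     ]
prong top [0.59317565 0.16656923 0.053     ]
[ 3.39578317e+01  1.47911710e+01 -6.12238753e+00 -2.12502368e-02
 -6.90453863e+01  4.20787732e+01] [0.59387056 0.16886788 0.20637108] [-1.79956226e+02 -1.27789668e-02 -1.39709926e+01]
```

Lug spacing comes out at 48.5 mm (expected 49). The ring is centred at (0.592, 0.171) with its lug axes at 25° and 115°. I'll turn +39° and go down.

```bash
python3 -m handwheel '[0,0,-2,0,0,0.13, -0.1,0.1,-4,0,0,0.27, -0.2,0.2,-6,0,0,0.41, -0.2,0.2,-7.5,0,0,0.55, -0.2,0.2,-8.6,0,0,0.68, -0.2,0.2,-8.6,0,0,0.68]' 0
python3 - <<'E'
from h import *
im,K,T=cap("wrist"); cv2.imwrite("pics/w2.png",im[:,:,::-1]); s=sensors.get_state(); print(s["tcp_pos"],s["eef_rot"],proj(K,T,np.array([.592,.171,.073])))
E
```

```text
time_s: 2.6
tcp_pos: [0.5903, 0.1717, 0.1192]
eef_rot: [-179.9, 0.1, 25.2]
contact_force: [0.5, 0.2, -0.4]
gripper_width: 0.0879
[0.59106254 0.17180252 0.12035621] [-1.79959892e+02  2.69489487e-02  2.49285345e+01] [321.50940975 244.2293226 ]
```

View pics/w2.png

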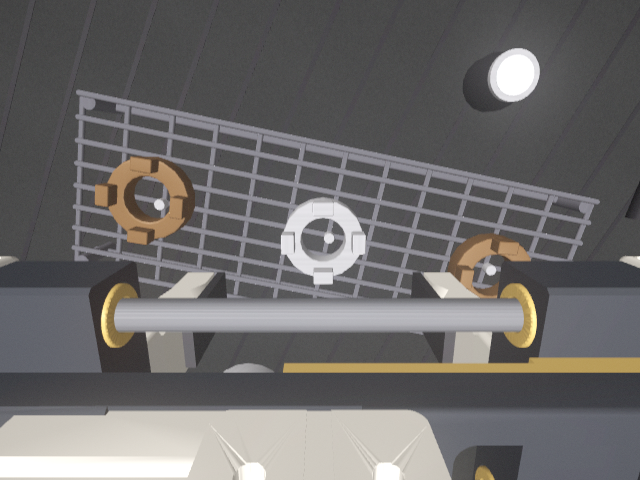

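The ring is centred at (323,243) with its lugs square to the jaws, about 1 mm from prediction. I'll descend and grip.

```bash
python3 -m handwheel '[0.2,-0.1,-2,0,0,0, 0.2,-0.1,-4,0,0,0, 0.2,-0.1,-6,0,0,0, 0.2,-0.1,-6.9,0,0,0, 0.2,-0.1,-7.1,0,0,0, 0.2,-0.1,-7.1,0,0,0]' 0
python3 -c "
from h import *
for i in range(3):
  im,K,T=cap('wrist'); s=sensors.get_state(); print(s['tcp_pos'],s['contact_force'])
cv2.imwrite('pics/w3.png',im[:,:,::-1])"
```

```text
time_s: 3.25
tcp_pos: [0.5935, 0.1713, 0.0502]
eef_rot: [-180.0, -0.0, 24.9]
contact_force: [-0.1, -0.6, -0.1]
gripper_width: 0.0876
[0.59374419 0.17135723 0.05049828] [-0.27592     0.15796095  0.07899953]
[0.59380223 0.17133271 0.05061257] [-0.50127511 -0.15677323  0.49467246]
[0.59377434 0.17126825 0.05057325] [-0.21020518 -0.60157834 -0.03585457]
```

View pics/w3.png

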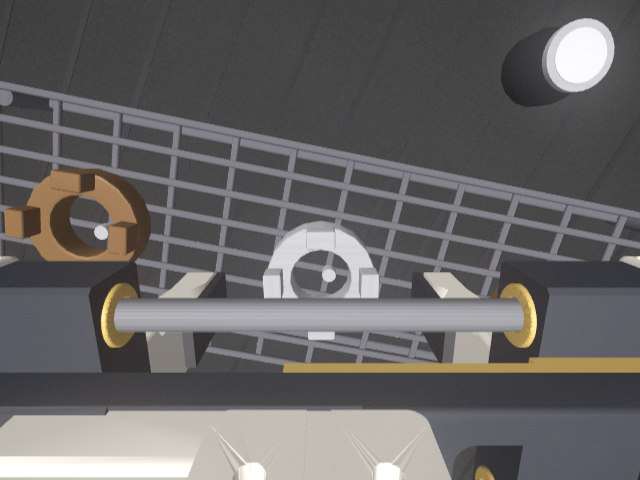

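The lugs sit in the jaws' plane: row ~283 against a predicted 284. I'll drop 2 mm and close.

```bash
python3 -m handwheel '[0,0,-0.2,0,0,0, 0,0,-0.2,0,0,0, 0,0,-0.2,0,0,0, 0,0,-0.2,0,0,0, 0,0,-0.2,0,0,0, 0,0,-0.2,0,0,0, 0,0,-0.2,0,0,0, 0,0,-0.2,0,0,0]' 255 45; python3 -m handwheel '[0,0,-0.1,0,0,0, 0,0,0,0,0,0, 0,0,0,0,0,0]'
```

```text
time_s: 4.2
tcp_pos: [0.5937, 0.1712, 0.0485]
eef_rot: [-180.0, -0.1, 24.9]
contact_force: [0.3, 0.2, 0.7]
gripper_width: 0.0294
time_s: 4.5
tcp_pos: [0.5938, 0.1713, 0.0486]
eef_rot: [-180.0, -0.1, 24.9]
contact_force: [-0.0, -0.8, 0.6]
gripper_width: 0.0051
```

The opening shrank to 5 mm, so the grip missed. I'll look before moving.

```bash
python3 -c "
from h import *
im,K,T=cap('wrist'); s=sensors.get_state(); print(s['gripper_width'],s['contact_force'])
cv2.imwrite('pics/w4.png',im[:,:,::-1])
im,K,T=cap('scene'); cv2.imwrite('pics/s4.png',cv2.resize(im[200:320,330:500],None,fx=4,fy=4)[:,:,::-1])"
```

```text
0.0025850182606642915 [-0.14674916  0.06913733  0.86632587]
```

View pics/w4.png

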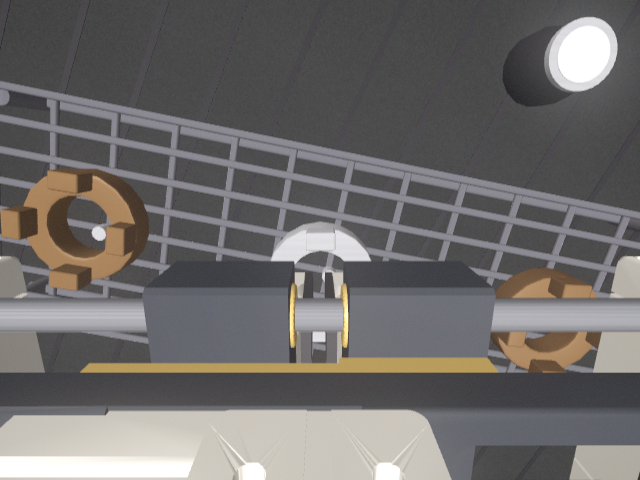

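View pics/s4.png

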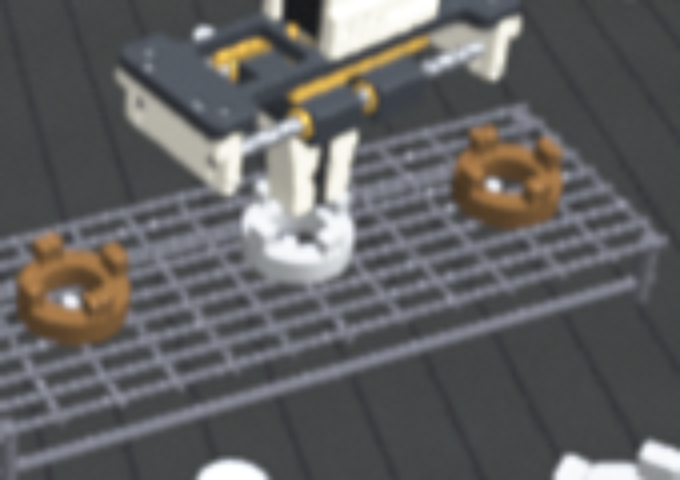

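```bash
python3 -c "
from h import *
im,K,T=cap('wrist'); cv2.imwrite('pics/w5.png',cv2.resize(im[210:370,220:420],None,fx=4,fy=3.7,interpolation=cv2.INTER_CUBIC)[:,:,::-1])
s=sensors.get_state(); p=s['tcp_pos']; print(p, 'wrist TCP px',proj(K,T,p))
im,K,T=cap('scene'); print('scene TCP px',proj(K,T,p),'z+.03',proj(K,T,p+[0,0,.03]),'lug+',proj(K,T,np.array([.593,.171,.073])))
cv2.imwrite('pics/s5.png',cv2.resize(im[215:285,375:435],None,fx=8,fy=8,interpolation=cv2.INTER_CUBIC)[:,:,::-1])"
```

```text
[0.5937612  0.17124337 0.04855747] wrist TCP px [319.71643885 269.14822945]
scene TCP px [404.01613237 261.40512157] z+.03 [405.1826021  250.21291771] lug+ [404.75164059 252.10040273]
```

View pics/w5.png

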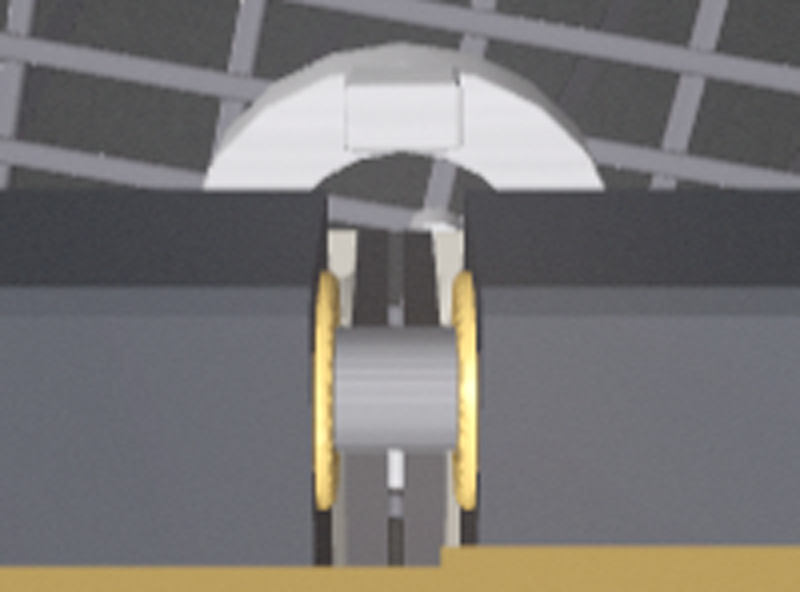

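View pics/s5.png

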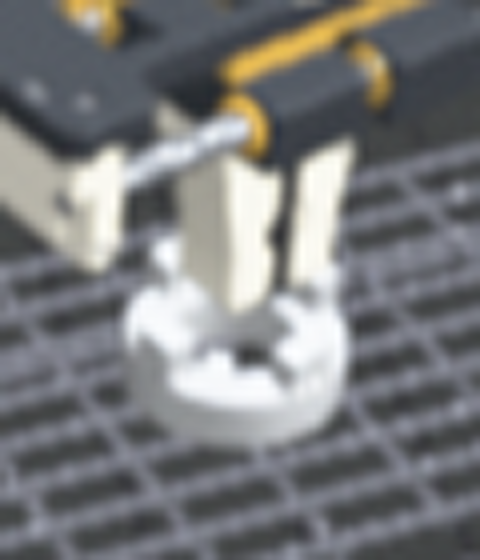

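In the scene view the shut fingertips end at about (404,253), roughly 20 mm above the reported TCP (predicted row 261). They seem to have passed over the lugs. I'll lift and check where the tips really are relative to the TCP.

```bash
python3 -m handwheel '[0,0,2,0,0,0, 0,0,5,0,0,0, 0,0,8,0,0,0, 0,0,8,0,0,0]'
python3 -c "
from h import *
s=sensors.get_state(); p=s['tcp_pos']; print(p,s['gripper_width'],s['contact_force'])
im,K,T=cap('scene'); q=proj(K,T,p);print('scene TCP px',q,'+.02',proj(K,T,p+[0,0,.02]))
x,y=int(q[0])-40,int(q[1])-40
print(x,y);cv2.imwrite('pics/s6.png',cv2.resize(im[y:y+75,x:x+80],None,fx=8,fy=8,interpolation=cv2.INTER_CUBIC)[:,:,::-1])
im,K,T=cap('wrist'); print(proj(K,T,p)); cv2.imwrite('pics/w6.png',im[:,:,::-1])
"
```

```text
time_s: 5.1
tcp_pos: [0.5964, 0.1724, 0.1334]
eef_rot: [-180.0, -0.5, 25.0]
contact_force: [0.6, 0.4, -1.2]
gripper_width: 0.0004
[0.59642619 0.17239345 0.13335152] 0.0004313266716293147 [ 0.574354    0.38395215 -1.21047263]
scene TCP px [408.33761339 229.48242399] +.02 [409.20185621 221.30229464]
368 189
[320.06818276 268.21927128]
```

View pics/s6.png

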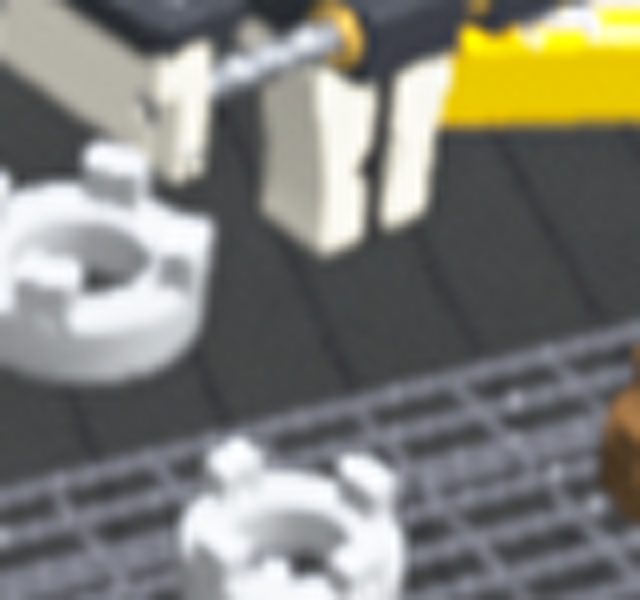

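View pics/w6.png

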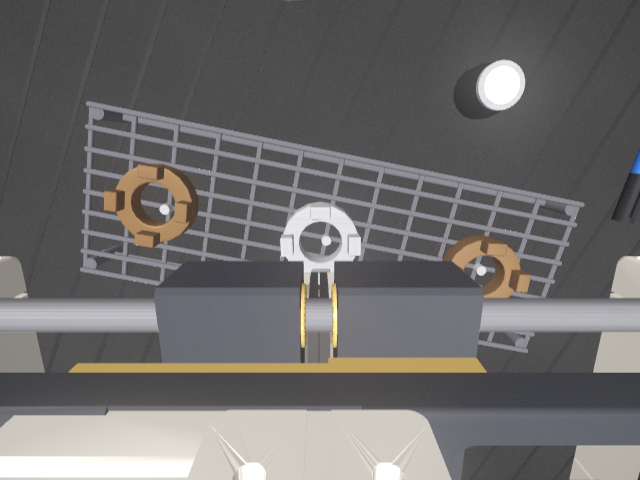

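```bash
python3 -c "
from h import *
s=sensors.get_state(); p=s['tcp_pos']; print(p,s['eef_rot'])
R=Rn.from_euler('xyz',s['eef_rot'],degrees=True).as_matrix()
im,K,T=cap('scene'); im2=im.copy(); x0,y0=350,150
im2=cv2.resize(im[y0:y0+100,x0:x0+110],None,fx=7,fy=6,interpolation=cv2.INTER_CUBIC)
im2=cv2.resize(im[y0:y0+98,x0:x0+110],None,fx=6,fy=6,interpolation=cv2.INTER_CUBIC)
for zz,c in ((0,(255,0,0)),(-.019,(0,255,0)),(-.066,(0,0,255))):
  for xx in (0,.0095):
    q=(proj(K,T,p+R@np.array([xx,0,zz]))-[x0,y0]+.5)*6
    cv2.circle(im2,(int(q[0]),int(q[1])),4,c,-1 if xx==0 else 1)
cv2.imwrite('pics/s7.png',im2[:,:,::-1])
im,K,T=cap('wrist'); x0,y0=220,200
im2=cv2.resize(im[y0:y0+150,x0:x0+200],None,fx=4,fy=4,interpolation=cv2.INTER_CUBIC)
for zz,c in ((0,(255,0,0)),(-.019,(0,255,0)),(-.03,(255,0,255)),(-.066,(0,0,255))):
  for xx in (0,.0095):
    q=(proj(K,T,p+R@np.array([xx,0,zz]))-[x0,y0]+.5)*4
    cv2.circle(im2,(int(q[0]),int(q[1])),4,c,-1 if xx==0 else 1)
cv2.imwrite('pics/w7.png',im2[:,:,::-1])
im,K,T=cap('top'); q=proj(K,T,p); print(q); x0,y0=int(q[0])-60,int(q[1])-50;cv2.imwrite('pics/t7.png',cv2.resize(im[y0:y0+100,x0:x0+120],None,fx=6,fy=6)[:,:,::-1])
"
```

```text
[0.5940209  0.17152948 0.12931832] [-179.92582329   -0.18141575   24.90242697]
[239.3372533  193.78349675]
```

View pics/s7.png

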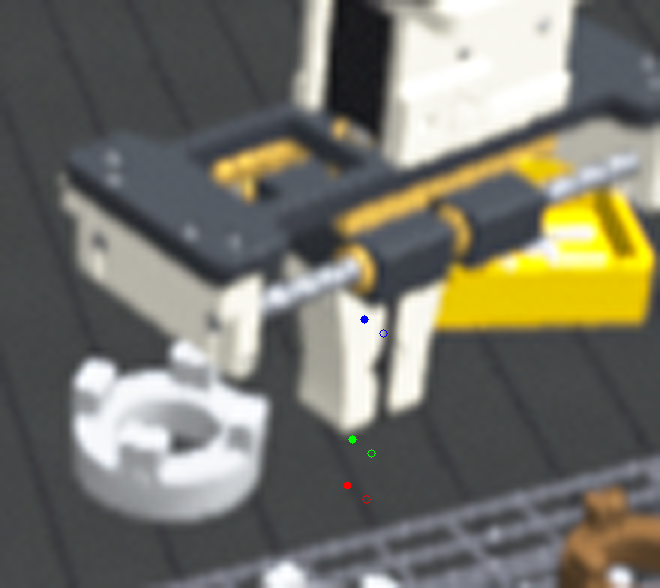

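View pics/w7.png

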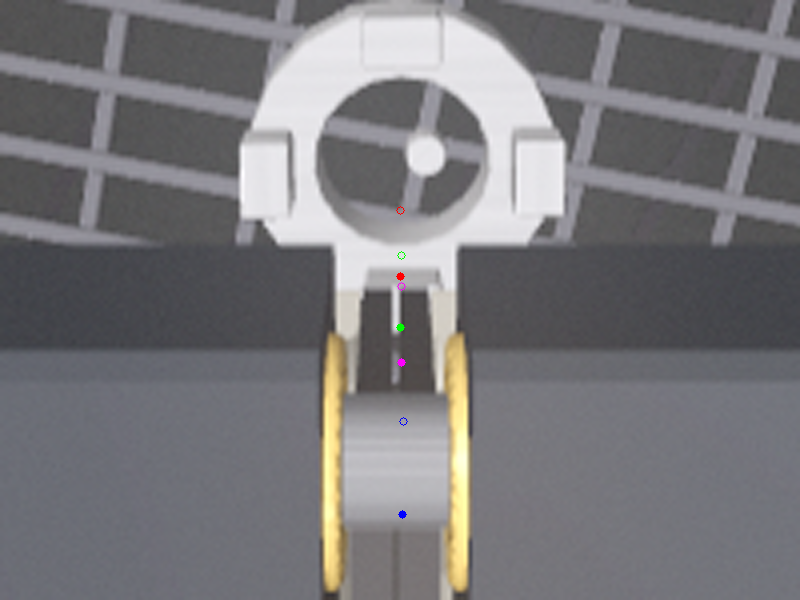

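View pics/t7.png

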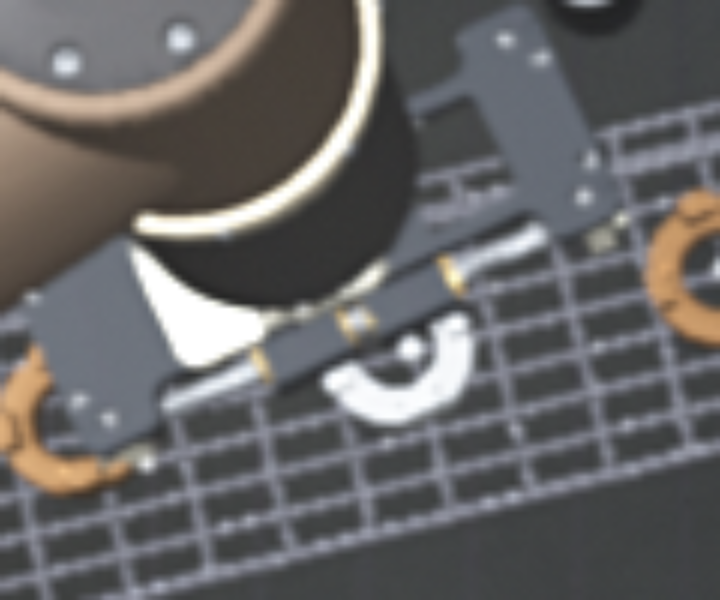

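```bash
python3 -c "
from h import *
s=sensors.get_state(); p=s['tcp_pos']; R=Rn.from_euler('xyz',s['eef_rot'],degrees=True).as_matrix()
im,K,T=cap('scene'); im,K2,T2=cap('wrist')
def t(n,a,b):
  w,e=two(ray(K,T,(350+a[0]/6-.5,150+a[1]/6-.5)),ray(K2,T2,(220+b[0]/4-.5,200+b[1]/4-.5)))
  print(n,w.round(4),'tool',(R.T@(w-p)).round(4),np.round(e,4))
t('gap tip front',(383,415),(397,289))
t('left finger outer front tip',(345,430),(335,289))
t('right finger outer front tip',(420,405),(458,289))
t('gold L',(365,270),(333,463));t('gold R',(456,230),(458,463))
"
```

```text
gap tip front [0.6043 0.177  0.1649] tool [ 0.0127 -0.0008 -0.0374] [0.0005 0.0005]
left finger outer front tip [0.5912 0.1756 0.1468] tool [ 0.0003 -0.005  -0.0193] [0.006 0.006]
right finger outer front tip [0.6157 0.1789 0.18  ] tool [ 0.0239  0.0022 -0.0525] [0.0066 0.0066]
gold L [0.5988 0.1757 0.212 ] tool [ 0.0072 -0.002  -0.0846] [0.0079 0.0079]
gold R [0.6261 0.1844 0.2486] tool [ 0.0356  0.0016 -0.1212] [0.0021 0.0021]
```

```bash
python3 -c "
from h import *
s=sensors.get_state(); p=s['tcp_pos']; R=Rn.from_euler('xyz',s['eef_rot'],degrees=True).as_matrix()
im,K,T=cap('scene'); im,K2,T2=cap('wrist')
def t(n,a,b):
  w,e=two(ray(K,T,(350+a[0]/6-.5,150+a[1]/6-.5)),ray(K2,T2,(220+b[0]/4-.5,200+b[1]/4-.5)))
  print(n,w.round(4),'tool',(R.T@(w-p)).round(4),np.round(e,4))
t('gap tip front',(383,415),(397,289))
t('left finger outer front tip',(345,430),(458,289))
t('right finger outer front tip',(420,405),(335,289))
t('gold L',(365,270),(458,463));t('gold R',(456,230),(333,463))
"
```

```text
gap tip front [0.6044 0.177  0.1649] tool [ 0.0127 -0.0008 -0.0375] [0.0005 0.0005]
left finger outer front tip [0.6036 0.1673 0.1581] tool [ 0.0079  0.0076 -0.0306] [0.002 0.002]
right finger outer front tip [0.6048 0.1862 0.1695] tool [ 0.0169 -0.009  -0.0421] [0.0032 0.0032]
gold L [0.6076 0.1704 0.2191] tool [ 0.0128  0.0065 -0.0916] [0.0056 0.0056]
gold R [0.6198 0.1882 0.2434] tool [ 0.0313 -0.0045 -0.116 ] [0.0005 0.0005]
```

Triangulating the tips from the two views puts them about 30–37 mm short of the reported TCP, and the guides are displaced by the same amount. That explains the miss. I'll open, then descend in stages until the real tips are at lug height, checking force and picture.

```bash
python3 -m handwheel '[0,0,0,0,0,0, 0,0,-2,0,0,0, 0,0,-4,0,0,0, 0,0,-6,0,0,0, 0,0,-6.5,0,0,0, 0,0,-6.5,0,0,0, 0,0,-6.5,0,0,0, 0,0,-6.5,0,0,0]' 0;  python3 -m handwheel '[0,0,0,0,0,0, 0,0,0,0,0,0, 0,0,0,0,0,0]'
cat > look.py <<'E'
import sys
from h import *
def look(tag):
    s=sensors.get_state(); p=s['tcp_pos']; print(p.round(4),s['eef_rot'].round(2),s['gripper_width'],s['contact_force'].round(2))
    im,K,T=cap('scene'); q=proj(K,T,p+[0,0,.03]); x,y=max(0,int(q[0])-45),int(q[1])-50
    print("scene org",x,y); cv2.imwrite(f'pics/s{tag}.png',cv2.resize(im[y:y+80,x:x+90],None,fx=7,fy=7,interpolation=cv2.INTER_CUBIC)[:,:,::-1])
    im,K,T=cap('wrist'); cv2.imwrite(f'pics/w{tag}.png',im[:,:,::-1])
look(sys.argv[1])
E
python3 look.py 8
```

```text
time_s: 6.35
tcp_pos: [0.5942, 0.1714, 0.0639]
eef_rot: [-180.0, -0.1, 24.9]
contact_force: [-0.7, -0.4, 0.1]
gripper_width: 0.0586
time_s: 6.65
tcp_pos: [0.5943, 0.1716, 0.0644]
eef_rot: [-180.0, -0.1, 24.9]
contact_force: [-0.1, 0.6, 0.4]
gripper_width: 0.0828
[0.5943 0.1716 0.0644] [-1.7995e+02 -1.5000e-01  2.4920e+01] 0.08283092194069219 [-0.07  0.57  0.37]
scene org 361 194
```

View pics/s8.png

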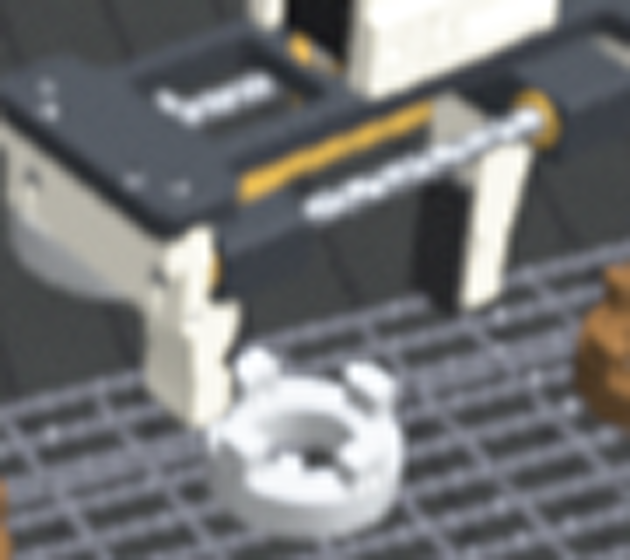

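View pics/w8.png

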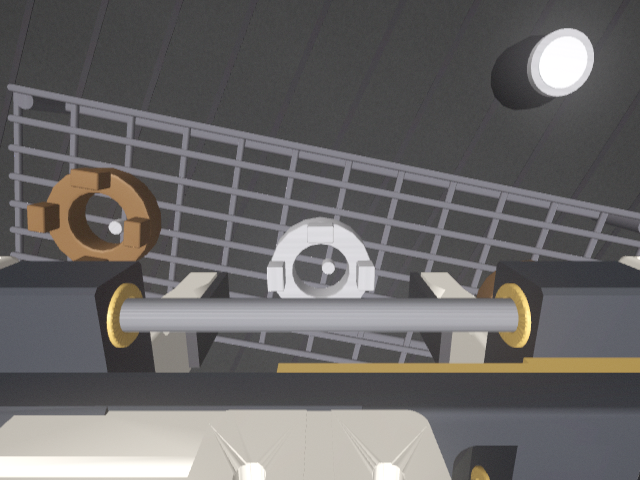

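```bash
python3 -c "
from h import *
s=sensors.get_state(); p=s['tcp_pos']; R=Rn.from_euler('xyz',s['eef_rot'],degrees=True).as_matrix()
im,K,T=cap('scene'); im,K2,T2=cap('wrist')
def t(n,a,b):
  w,e=two(ray(K,T,(361+a[0]/7-.5,194+a[1]/7-.5)),ray(K2,T2,b))
  print(n,w.round(4),'tool',(R.T@(w-p)).round(4),np.round(e,4))
t('R in',(463,308),(216,273));t('R out',(495,300),(188,273))
t('L in',(222,413),(423,273));t('L out',(195,425),(452,273))
"
```

```text
R in [0.5832 0.2186 0.098 ] tool [ 0.0099 -0.0474 -0.0338] [0.0004 0.0004]
R out [0.576  0.2311 0.0942] tool [ 0.0086 -0.0617 -0.03  ] [0.0003 0.0003]
L in [0.6241 0.1344 0.1011] tool [ 0.0116  0.0462 -0.037 ] [0.0002 0.0002]
L out [0.6304 0.1244 0.1034] tool [ 0.013   0.0579 -0.0393] [0.0008 0.0008]
```

Residuals are under 1 mm: the tips lie 35 mm short of the reported TCP and are centred sideways. Tips at z ≈ 0.050 means a reported z of about 0.015. I'll descend gently.

```bash
python3 -m handwheel '[-0.1,-0.1,-1.5,0,0,0, -0.1,-0.1,-3,0,0,0, -0.1,-0.1,-4,0,0,0, -0.1,-0.1,-4.5,0,0,0, -0.1,-0.1,-4.5,0,0,0]' 0; python3 look.py 9
```

```text
time_s: 7.35
tcp_pos: [0.5928, 0.1702, 0.0183]
eef_rot: [-180.0, -0.0, 24.9]
contact_force: [0.0, 0.5, -0.5]
gripper_width: 0.0879
[0.5928 0.1702 0.0183] [-1.7997e+02 -3.0000e-02  2.4920e+01] 0.08790170157796766 [ 0.03  0.54 -0.53]
scene org 358 211
```

View pics/s9.png

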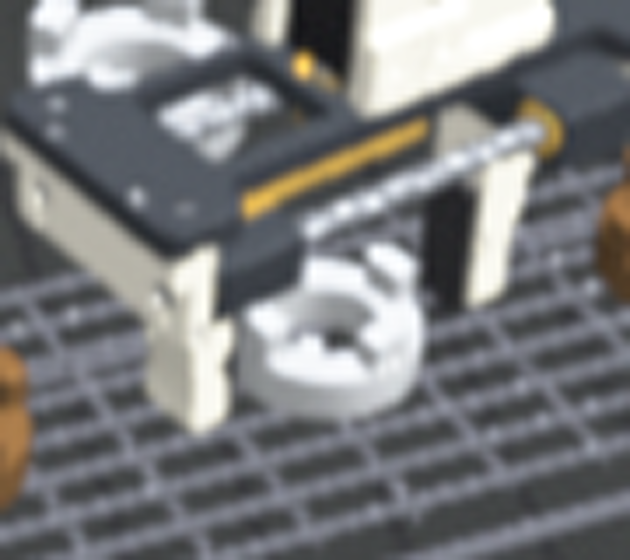

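View pics/w9.png

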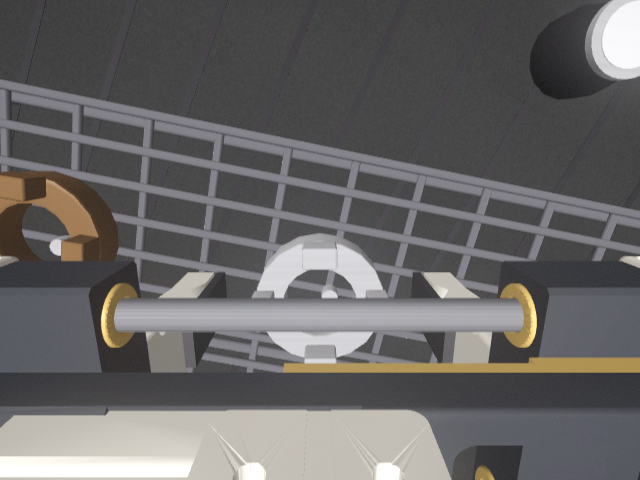

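The fingers now flank the ring on either side, with no contact force. I'll close.

```bash
python3 -m handwheel '[0,0,-0.2,0,0,0, 0,0,-0.2,0,0,0, 0,0,-0.2,0,0,0, 0,0,-0.2,0,0,0, 0,0,-0.2,0,0,0, 0,0,-0.2,0,0,0, 0,0,-0.2,0,0,0]' 255 45; python3 look.py 10
```

```text
time_s: 8.15
tcp_pos: [0.5936, 0.1706, 0.0175]
eef_rot: [-180.0, -0.1, 24.9]
contact_force: [-0.4, 0.0, 1.4]
gripper_width: 0.0578
[0.5936 0.1706 0.0175] [-1.7997e+02 -1.4000e-01  2.4940e+01] 0.05779332223295086 [-0.45  0.04  1.38]
scene org 358 211
```

View pics/s10.png

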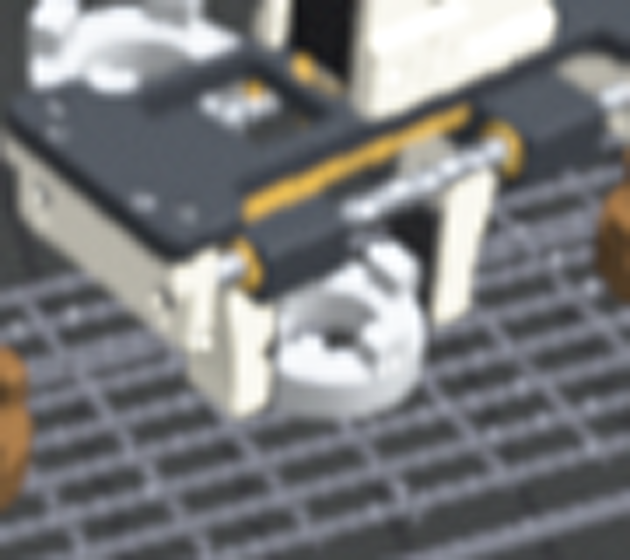

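The jaws stopped at 57.8 mm, so the ring is held. I'll lift and check.

```bash
python3 -m handwheel '[0,0,0.5,0,0,0, 0,0,2,0,0,0, 0,0,4.5,0,0,0, 0,0,7.5,0,0,0, 0,0,10,0,0,0, 0,0,11.5,0,0,0, 0,0,11.5,0,0,0]'; python3 look.py 11
```

```text
time_s: 8.95
tcp_pos: [0.5949, 0.1713, 0.1351]
eef_rot: [-180.0, -0.4, 24.9]
contact_force: [0.5, 0.4, -1.6]
gripper_width: 0.0583
[0.5949 0.1713 0.1351] [-179.95   -0.39   24.95] 0.05833446898695194 [ 0.5   0.35 -1.62]
scene org 363 166
```

View pics/s11.png

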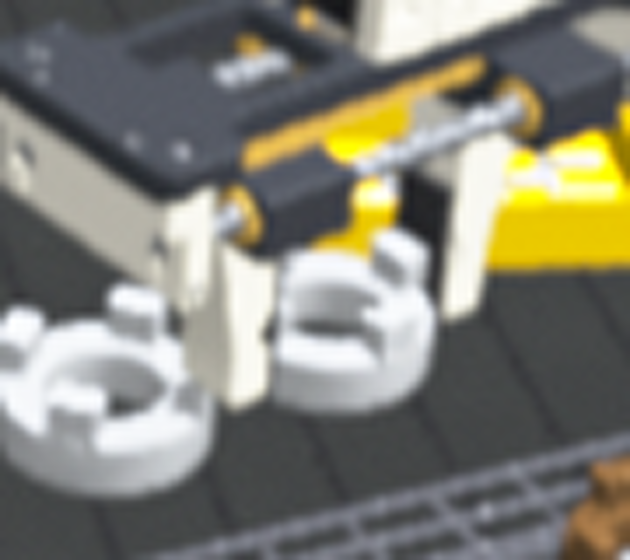

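```bash
python3 -m handwheel '[-0.5,-2.5,0,0,0,0, -1,-6.5,0,0,0,0, -2,-11,0,0,0,0, -3,-15.5,0,0,0,0, -4,-20,0,0,0,0, -5,-24.5,0,0,0,0, -6,-29,0,0,0,0, -7,-33.5,0,0,0,0]'; python3 -m handwheel '[0,-4.5,0,0,0,0, -1,-8,0,0,0,0, -1,-10,0,0,0,0, -1,-10,0,0,0,0, -1,-10,0,0,0,0]'; python3 look.py 12
```

```text
time_s: 9.85
tcp_pos: [0.5215, -0.166, 0.1305]
eef_rot: [-179.9, -0.0, 24.9]
contact_force: [1.0, -0.1, -2.5]
gripper_width: 0.0582
time_s: 10.35
tcp_pos: [0.5104, -0.2661, 0.1289]
eef_rot: [-179.8, 0.1, 24.8]
contact_force: [-0.8, -0.2, -1.1]
gripper_width: 0.0582
[ 0.5104 -0.2661  0.1289] [-1.7977e+02  1.1000e-01  2.4830e+01] 0.058157450302323915 [-0.85 -0.22 -1.07]
scene org 141 164
```

View pics/w12.png

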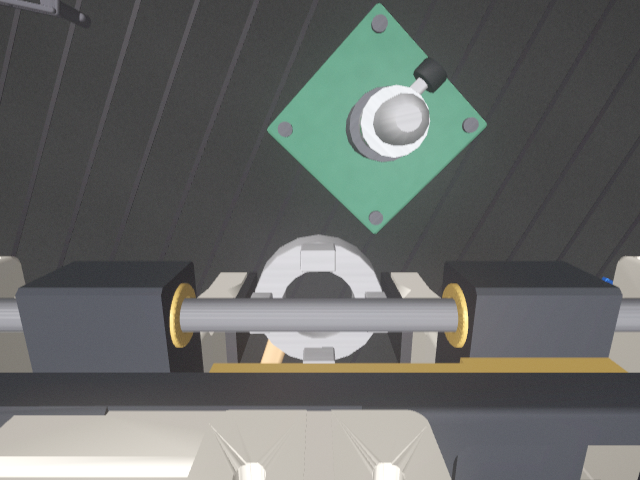

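View pics/s12.png

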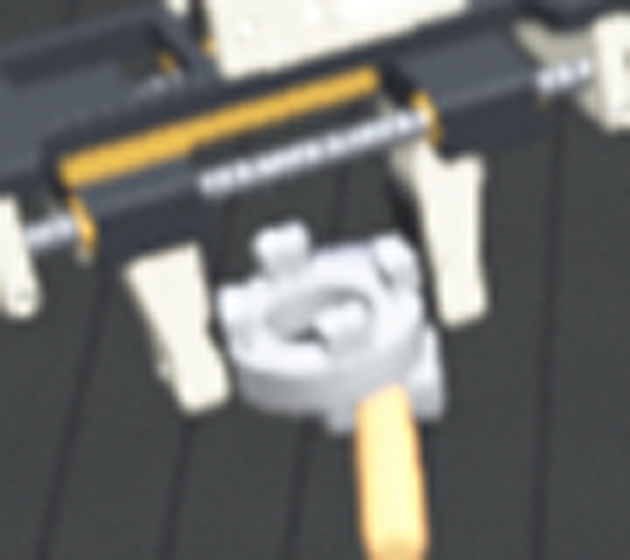

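Ring held level. The fixture shows at base corners (379,3), (487,124), (375,234), (267,129), flange centre ~(395,121). I'll measure it, and the ring's centre in the grip.

Run:
```python
from h import *
im,K,T=cap("wrist"); s=sensors.get_state(); p=s['tcp_pos']; print(p,s['eef_rot'])
R=Rn.from_euler('xyz',s['eef_rot'],degrees=True).as_matrix()
cv2.imwrite("pics/w13f.png",cv2.resize(im[70:170,340:440],None,fx=6,fy=6,interpolation=cv2.INTER_CUBIC)[:,:,::-1])
cv2.imwrite("pics/w13r.png",cv2.resize(im[225:370,240:400],None,fx=4,fy=4,interpolation=cv2.INTER_CUBIC)[:,:,::-1])
hsv=cv2.cvtColor(im,cv2.COLOR_RGB2HSV); g=cv2.inRange(hsv,(65,80,50),(90,255,255)); g[250:]=0
cs,_=cv2.findContours(g,cv2.RETR_EXTERNAL,cv2.CHAIN_APPROX_NONE);k=cv2.convexHull(max(cs,key=cv2.contourArea))
q=cv2.approxPolyDP(k,8,True)[:,0]; w=np.array([onz(K,T,a,.012) for a in q]); print(q.tolist(),w.round(4).tolist(),w.mean(0))
```

```text
[ 0.51130874 -0.26509319  0.12994234] [-1.79832590e+02  3.21151305e-02  2.49736963e+01]
[[380, 4], [486, 125], [373, 233], [268, 128]] [[0.6839, -0.2349, 0.012], [0.6428, -0.3535, 0.012], [0.523, -0.3115, 0.012], [0.5656, -0.1931, 0.012]] [ 0.60385934 -0.27327347  0.012     ]
```

View pics/w13f.png

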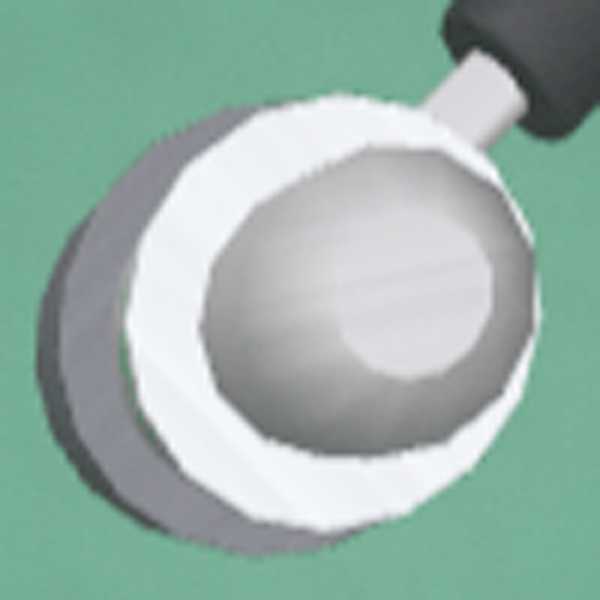

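View pics/w13r.png

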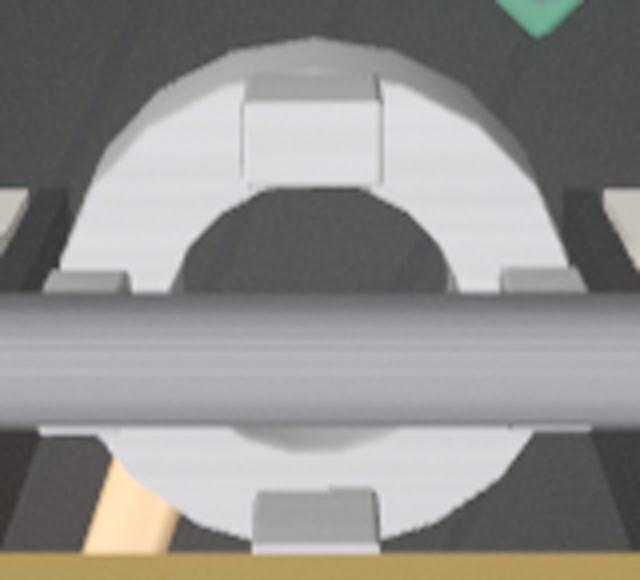

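Run:
```python
from h import *
im,K,T=cap("wrist"); s=sensors.get_state(); p=s['tcp_pos']
R=Rn.from_euler('xyz',s['eef_rot'],degrees=True).as_matrix()
print("flange",onz(K,T,(395,121.7),.086),"tip",onz(K,T,(409,118.8),.12))
for h in (.053,.056,.059):
  for n,(u,v) in dict(out=(313,100),inn=(313,186),backL=(40,435),backR=(590,430),outL=(247,100),outR=(380,100)).items():
    w=onz(K,T,(240+u/4-.5,225+v/4-.5),p[2]+h); print(h,n,(R.T@(w-p)*1e3).round(1)[:2],end=' ')
  print()
```

```text
flange [ 0.60417996 -0.27319133  0.086     ] tip [ 0.60397231 -0.2737943   0.12      ]
0.053 out [27.1 -1. ] 0.053 inn [18.1 -1. ] 0.053 backL [ -9.6 -29.7] 0.053 backR [-9. 28.] 0.053 outL [27.1 -7.5] 0.053 outR [27.1  5.6] 
0.056 out [28. -1.] 0.056 inn [19.2 -1. ] 0.056 backL [ -7.9 -29. ] 0.056 backR [-7.3 27.4] 0.056 outL [28.  -7.3] 0.056 outR [28.   5.5] 
0.059 out [28.9 -1. ] 0.059 inn [20.3 -1. ] 0.059 backL [ -6.2 -28.4] 0.059 backR [-5.6 26.8] 0.059 outL [28.9 -7.2] 0.059 outR [28.9  5.3]
```

Flange, tip and base centre agree on (0.604, -0.2735) to within about 0.6 mm, and the ring sits ~1.5 mm off the tool axis. I'll move above the post.

```bash
python3 -m handwheel '[3,-0.3,0,0,0,0, 6.5,-0.6,0,0,0,0, 8.8,-0.8,0,0,0,0, 9.4,-0.9,0,0,0,0, 9.4,-0.9,-1,0,0,0, 9.4,-0.9,-1.5,0,0,0, 9.4,-0.9,-1.5,0,0,0, 9.4,-0.9,-1.5,0,0,0]'; python3 look.py 14
```

```text
time_s: 11.35
tcp_pos: [0.6047, -0.2739, 0.1152]
eef_rot: [-179.8, 0.0, 25.0]
contact_force: [1.1, 0.0, -1.9]
gripper_width: 0.0577
[ 0.6047 -0.2739  0.1152] [-1.7984e+02  4.0000e-02  2.4990e+01] 0.05765574036729755 [ 1.12  0.01 -1.86]
scene org 134 198
```

View pics/s14.png

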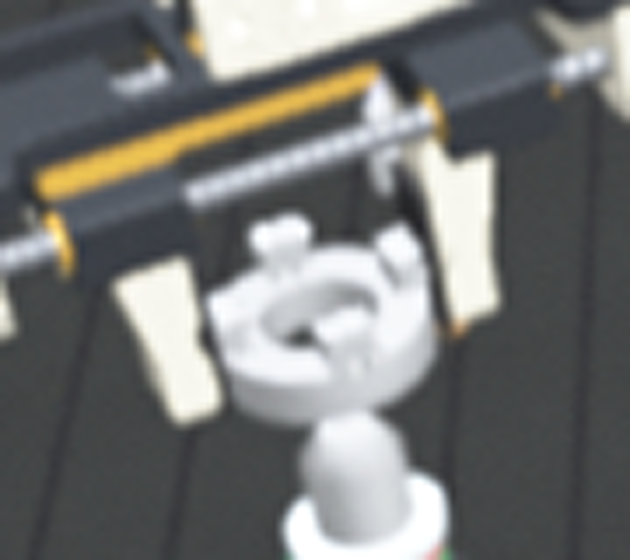

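View pics/w14.png

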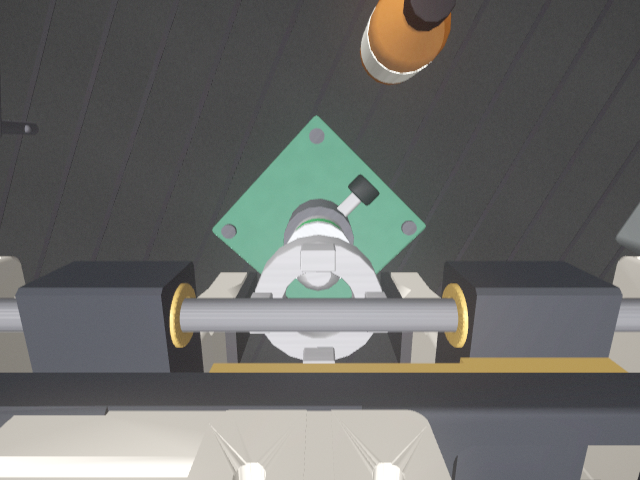

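```bash
cat > ov.py <<'E'
import sys
from h import *
def ov(tag,dz=.027,c=None):
    s=sensors.get_state(); p=s['tcp_pos']
    if c is None: c=p[:2]+[-.0017,.0002]
    for n,x0,y0,w,h,f in (("scene",134,198,90,100,6),("wrist",240,180,160,150,4)):
        im,K,T=cap(n); o=cv2.resize(im[y0:y0+h,x0:x0+w],None,fx=f,fy=f,interpolation=cv2.INTER_CUBIC)
        for cc,z,r,col in ((c,p[2]+dz,.029,(255,0,0)),(c,p[2]+dz+.016,.029,(255,128,0)),((.604,-.2735),.086,.0215,(0,0,255)),((.604,-.2735),.12,.007,(0,0,255)),((.604,-.2735),.11,.014,(0,0,255))):
            a=np.linspace(0,2*np.pi,60)
            pts=np.array([(proj(K,T,np.array([cc[0]+r*np.cos(t),cc[1]+r*np.sin(t),z]))-[x0,y0]+.5)*f for t in a])
            cv2.polylines(o,[pts.astype(np.int32)],True,col,1)
        cv2.imwrite(f"pics/o{n[0]}{tag}.png",o[:,:,::-1])
    print(p.round(4),s['contact_force'].round(2),s['gripper_width'])
ov(sys.argv[1])
E
python3 ov.py 15
```

```text
[ 0.6053 -0.2741  0.1157] [ 0.05 -0.31 -1.52] 0.05791319600754439
```

View pics/os15.png

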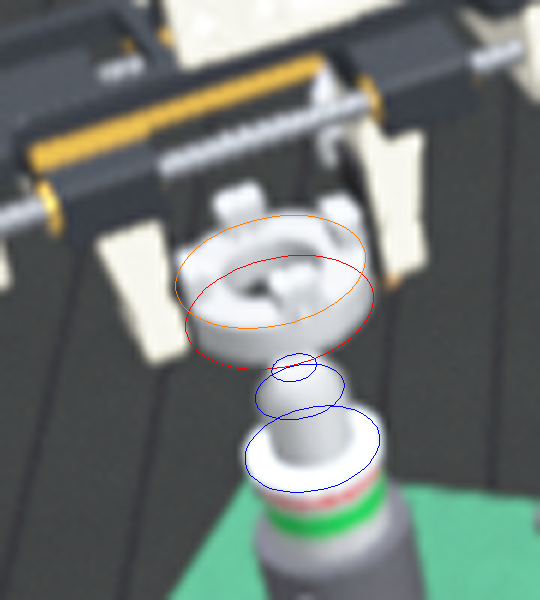

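View pics/ow15.png

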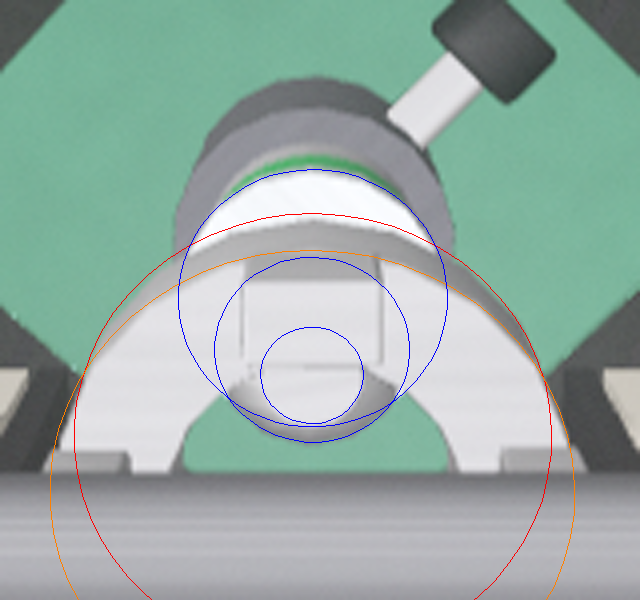

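The overlays fit the post, flange and ring to within about 1–1.5 mm, so I'll shift 1 mm and lower over the nose.

```bash
python3 -m handwheel '[0.1,0.05,-1,0,0,0, 0.1,0.05,-1.8,0,0,0, 0.1,0.05,-2.4,0,0,0, 0.1,0.05,-2.4,0,0,0]'; python3 ov.py 16; python3 -m handwheel '[0,0,-0.6,0,0,0, 0,0,-1.2,0,0,0, 0,0,-1.6,0,0,0, 0,0,-1.6,0,0,0]'; python3 ov.py 17
```

```text
time_s: 11.95
tcp_pos: [0.6055, -0.2734, 0.09]
eef_rot: [-179.8, 0.1, 25.0]
contact_force: [-0.3, -0.2, -1.1]
gripper_width: 0.058
[ 0.6055 -0.2734  0.09  ] [-0.32 -0.21 -1.11] 0.05800985954377945
time_s: 12.45
tcp_pos: [0.6058, -0.2735, 0.0744]
eef_rot: [-179.8, 0.1, 25.0]
contact_force: [-0.5, 0.3, -1.4]
gripper_width: 0.0576
[ 0.6058 -0.2735  0.0744] [-0.48  0.33 -1.41] 0.057595182894413934
```

View pics/os17.png

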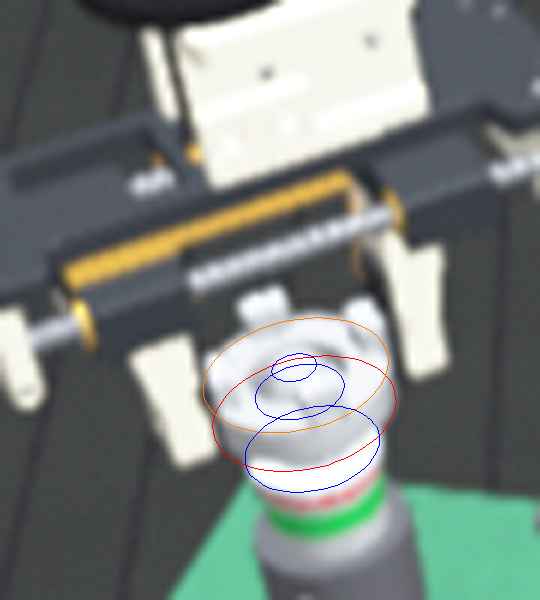

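View pics/ow17.png

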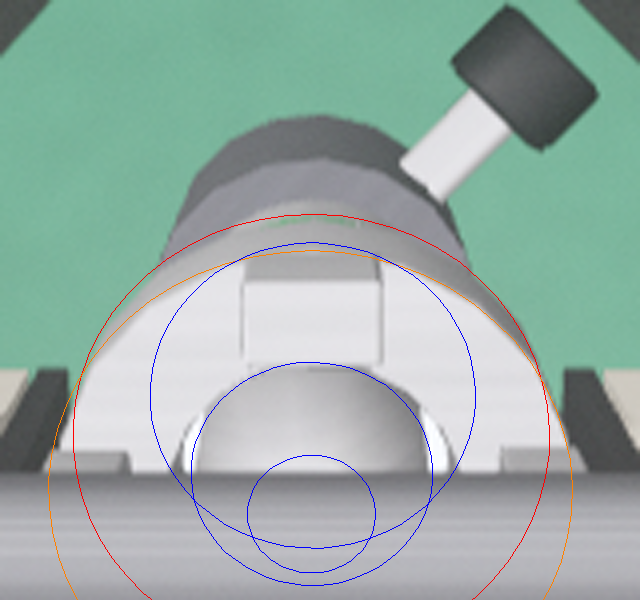

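The ring is centred round the post with no side force, and the free baseline is Fz ≈ -1.4 N. I'll lower onto the seat in stages.

```bash
python3 -m handwheel '[0,0,-0.6,0,0,0, 0,0,-1.1,0,0,0, 0,0,-1.4,0,0,0, 0,0,-1.6,0,0,0, 0,0,-1.6,0,0,0]';  python3 -m handwheel '[0,0,-0.2,0,0,0, 0,0,-0.4,0,0,0, 0,0,-0.5,0,0,0, 0,0,-0.5,0,0,0]'; python3 ov.py 18
```

```text
time_s: 13.05
tcp_pos: [0.6061, -0.2737, 0.0588]
eef_rot: [-179.8, 0.1, 25.0]
contact_force: [0.4, -0.1, -1.2]
gripper_width: 0.0579
time_s: 13.45
tcp_pos: [0.6065, -0.2738, 0.0541]
eef_rot: [-179.9, 0.0, 25.0]
contact_force: [-0.1, -0.7, 2.0]
gripper_width: 0.0579
[ 0.6065 -0.2738  0.0541] [-0.12 -0.75  2.02] 0.05785799179995152
```

View pics/os18.png

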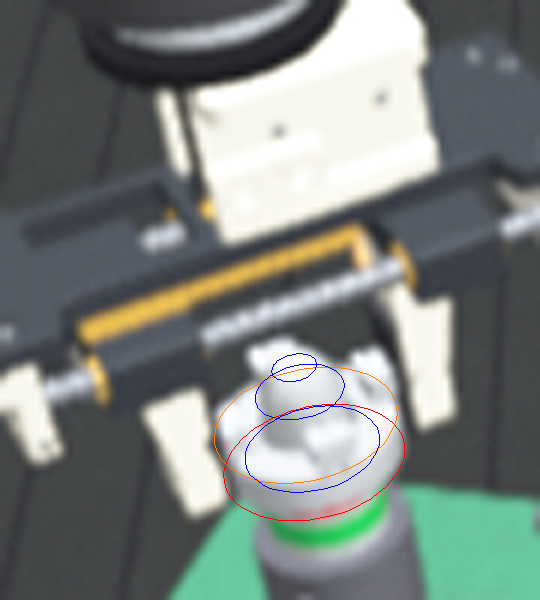

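The seat took contact at z ≈ 0.058 (ring underside 0.086, as it must be) and now pushes about 3.4 N. I'll press further.

```bash
python3 -m handwheel '[0,0,-0.2,0,0,0, 0,0,-0.4,0,0,0, 0,0,-0.6,0,0,0, 0,0,-0.8,0,0,0, 0,0,-0.8,0,0,0, 0,0,-0.8,0,0,0]';python3 - <<'E'
from h import *
for i in range(4):
    cap("top"); s=sensors.get_state(); print(s['tcp_pos'].round(4),s['contact_force'].round(2),s['gripper_width'])
E
```

```text
time_s: 14.15
tcp_pos: [0.6066, -0.2738, 0.0468]
eef_rot: [-179.9, 0.0, 25.0]
contact_force: [-1.9, 1.4, 8.1]
gripper_width: 0.0574
[ 0.6065 -0.2738  0.0468] [-1.83  1.12  8.06] 0.05753396271733243
[ 0.6065 -0.2738  0.0468] [-2.87  2.03  7.91] 0.05756323052640942
[ 0.6065 -0.2738  0.0468] [-1.93  2.13  7.64] 0.057940580676397964
[ 0.6065 -0.2739  0.0468] [-2.28  1.29  7.99] 0.057623724500176
```

```bash
python3 -m handwheel '[-0.05,0.03,-0.2,0,0,0, -0.1,0.05,-0.35,0,0,0, -0.1,0.05,-0.35,0,0,0, -0.1,0.05,-0.35,0,0,0, -0.1,0.05,-0.35,0,0,0]';python3 - <<'E'
from h import *
for i in range(4):
    cap("top"); s=sensors.get_state(); print(s['tcp_pos'].round(4),s['contact_force'].round(2),s['gripper_width'])
E
python3 ov.py 19
```

```text
time_s: 14.85
tcp_pos: [0.6066, -0.2738, 0.0447]
eef_rot: [180.0, -0.1, 25.0]
contact_force: [-2.2, 0.1, 9.2]
gripper_width: 0.0576
[ 0.6066 -0.2738  0.0447] [-1.5   0.5   9.74] 0.057821048177090585
[ 0.6066 -0.2739  0.0447] [-2.25 -0.33 10.19] 0.05781714794554067
[ 0.6066 -0.2738  0.0447] [-2.03 -0.58  9.92] 0.05750871529742694
[ 0.6066 -0.2739  0.0447] [-0.9   0.75  9.43] 0.05776079693433333
[ 0.6066 -0.2739  0.0447] [-0.9   0.75  9.43] 0.05776079693433333
```

View pics/os19.png

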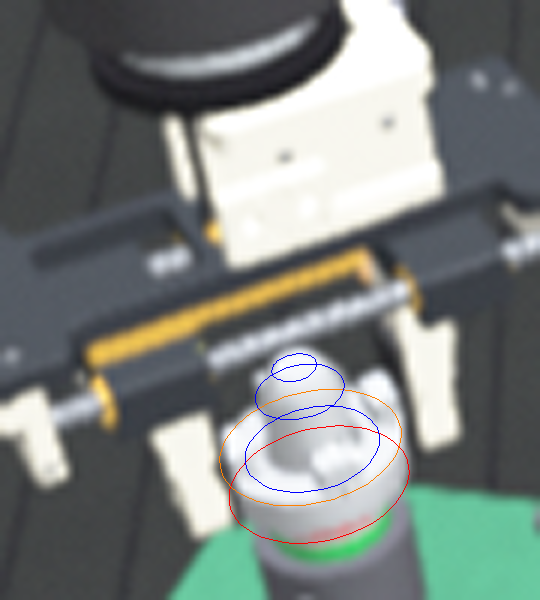

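View pics/ow19.png

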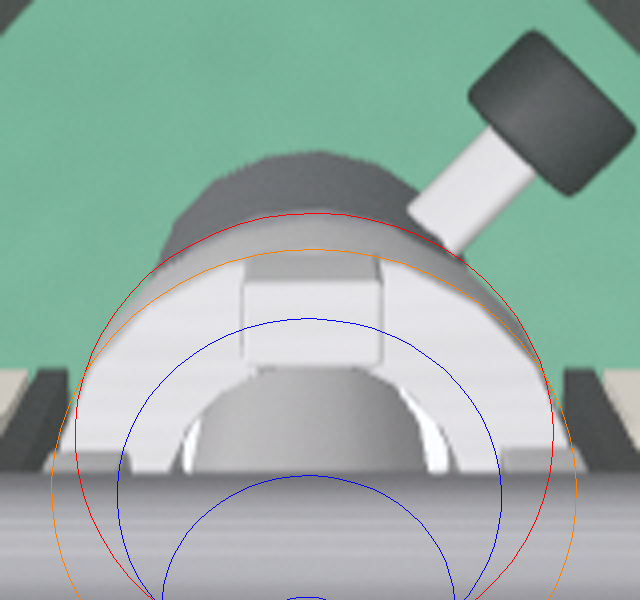

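Push about 11.2 N, sunk ~14 mm, with the rim in the green band. One small step more, then hold.

```bash
python3 -m handwheel '[0,0,-0.1,0,0,0, 0,0,-0.15,0,0,0, 0,0,-0.15,0,0,0, 0,0,-0.15,0,0,0, 0,0,-0.15,0,0,0, 0,0,-0.15,0,0,0, 0,0,-0.15,0,0,0]';python3 - <<'E'
from h import *
F=[]
for i in range(30):
    cap("top"); s=sensors.get_state(); F.append(np.r_[s['time_s'],s['tcp_pos'],s['contact_force'],s['gripper_width']])
F=np.array(F); print(F[::6].round(4)); print(F.mean(0),F.min(0),F.max(0))
im,K,T=cap("scene"); cv2.imwrite("pics/s20.png",cv2.resize(im[260:320,165:215],None,fx=10,fy=10,interpolation=cv2.INTER_CUBIC)[:,:,::-1])
im,K,T=cap("top"); cv2.imwrite("pics/t20.png",im[:,:,::-1])
E
```

```text
time_s: 15.85
tcp_pos: [0.6066, -0.2739, 0.0442]
eef_rot: [180.0, -0.1, 25.1]
contact_force: [-3.4, 1.3, 10.3]
gripper_width: 0.0577
[[15.9     0.6067 -0.2739  0.0442 -2.4393  2.5466 10.2613  0.0578]
 [16.2     0.6066 -0.2739  0.0441 -3.8829  0.9609  9.8902  0.0576]
 [16.5     0.6066 -0.2739  0.0442 -3.1524  2.2163  9.8206  0.0579]
 [16.8     0.6067 -0.2739  0.0442 -3.5458  2.1825 10.114   0.0582]
 [17.1     0.6067 -0.2739  0.0442 -3.247   1.1631  9.8209  0.0579]]
[16.625       0.60664695 -0.27388725  0.0441733  -3.12981462  2.02818137
  9.86742047  0.05771442] [15.9         0.60661598 -0.27391298  0.04414613 -4.39674767  0.72365353
  8.79639928  0.05745455] [17.35        0.60668468 -0.27386573  0.04419813 -1.76405389  2.87094793
 10.73845018  0.05823829]
```

View pics/s20.png

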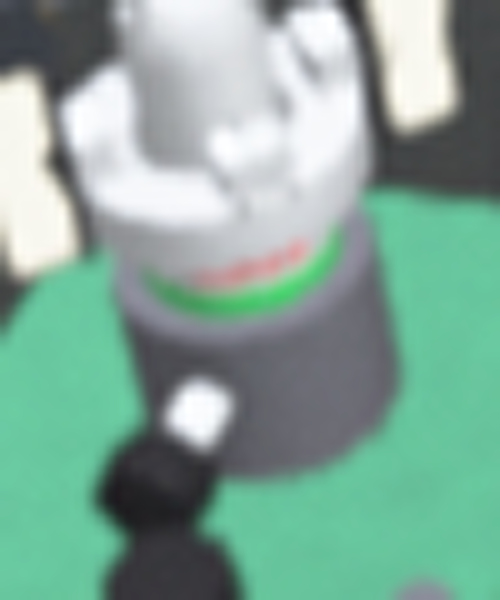

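View pics/t20.png

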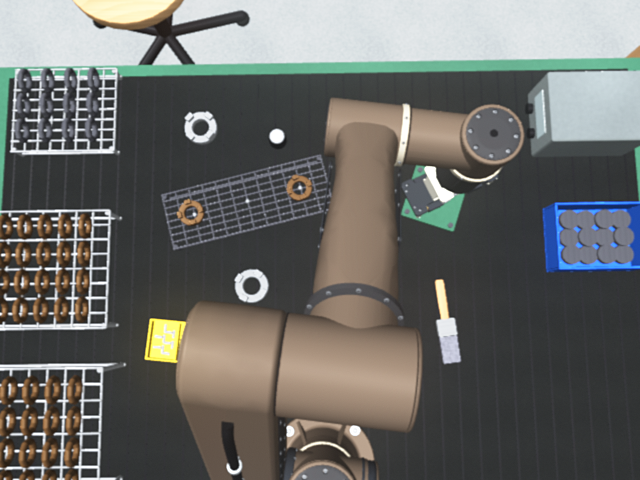

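Run:
```python
from h import *
F=[]
for i in range(24):
    cap("scene"); s=sensors.get_state(); F.append(np.r_[s['time_s'],s['tcp_pos'],s['contact_force'],s['gripper_width']])
F=np.array(F); print(F.mean(0).round(4),F.min(0).round(4),F.max(0).round(4))
print(r.close_job())
```

```text
[18.075   0.6067 -0.2739  0.0442 -3.1854  2.1103  9.7962  0.0576] [17.5     0.6066 -0.2739  0.0442 -4.2074  1.0768  9.0555  0.0574] [18.65    0.6067 -0.2739  0.0442 -1.9238  2.8762 11.1051  0.0579]
the job is handed in; nothing more can be done
None
```

The bright ring from the rack's middle place is over the post, lugs up, and pressed on the seat. I handed the job in at about 18.7 s, with the arm still holding the ring down.

- **Push:** about 11.2 N, taken as a mean 9.8 N reading plus 1.4 N for the ring hanging free. It held steady for roughly 3.8 s.
- **Seat:** sunk about 14 mm. The scene view shows the housing's rim in the green band and the red band above it. The depth and the spring rate give 11.3 N, which agrees with the push.
- **Other things:** in the last top view the brown rings, loupe, brush and the two larger bright rings are where they were. That view hid the marker, the oil bottle and part of the screw tray. The bottle was seen standing at its place in a later wrist view; I did not recheck the marker or the hidden part of the tray.

**What disagreed:**
- **First grip missed:** the fingertips sit about 35 mm short of the reported TCP, so the fingers shut above the ring without touching it. I measured the offset from two camera views, re-gripped at the right height (jaws at 57.8 mm) and used the real offset from then on.
- **Sideways force:** a reading of about 3–4 N remains, probably the ring bearing lightly on the post. A 1 mm correction did not move the pressed ring, so I left it.

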